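# Gauge a wooden rail and hold it in the corner of the drill jig

### The job

The wooden rail lying on the dial-gauge stand is due for drilling: first press the cap on top of the gauge down until its foot sits firmly on the rail for a moment, so that the dial shows the rail's thickness, and let it spring back up. Then take the rail out from under the foot, lay it flat on the drill jig with one end under the bush plate, and push it into the corner so that its long side bears firmly and flush on the side fence and its end on the end stop at the same time. Finish with the rail still in the gripper and still pressed against fence and stop, without letting go; leave the loose things round about where they are.

Things in the scene. Friction and masses are not known exactly. Their poses are not given: they have to be found in the camera images.
- rail: The workpiece: plain square-edged wooden strip, 24 wide (its x) x 260 long (its y) x 18 thick (z), 60 to 100 g. Origin at the centre of its underside. It starts lying on the gauge's base plate along the gauge's x, one end beneath the gauge foot, its middle about 100 mm nearer the robot than the foot. Either end may go to the end stop.
- gauge: Comparator stand, fixed to the bench: grey base plate 220 (x) x 110 (y) x 12; steel column (21 diameter, 137 high) at x = +88; on its arm a dial gauge (60 diameter, 28 deep, centre 98 above the bench) at x = +25, y = 0, dial facing -x. Origin: centre of the plate's underside, x towards the column, z up. The rail can leave sideways or towards -x.
- gauge_travel (a joint): Travel of the gauge's spindle in m: 0 raised, grows downward as the cap is pressed, end at 0.014. A spring lifts it again (about 2 N at 0, 3.5 N at 0.010). With the spindle raised the foot stands 28 mm over the base plate, i.e. 10 mm over the rail's top, so on the rail it reads about 0.010 (thickness = 28 mm minus travel).
- gauge_cap (a point): Centre of the top of the black cap (19 mm diameter) on the upper end of the vertical spindle, directly above the foot, 151.5 mm over the bench when raised. Press it straight down.
- gauge_spindle: The gauge's vertical spindle with its foot at the lower end, a steel button 12 mm in diameter, and the cap on top; origin at the centre of the foot's underside, 40 mm over the bench when raised.
- jig: The drill jig, fixed to the bench: white melamine-faced base board 130 (x) x 310 (y) x 12 thick. Origin at the centre of the board's underside; x points to the side fence (on the robot's right), y to the end stop (at the far end), z up. Bush plate and end stop stand over the far right corner.
- jig_home (a point): Where the origin of the rail (centre of its underside) lies when the rail is home: on the board's top face, at x = +13, y = 0, z = 12 in the jig's frame; axes as the jig's. The rail's long axis is then along the jig's y.
- side_fence: Side fence on the board's +x side: two aluminium bars 22 x 70 x 22 high (tops 34 over the bench). Bearing faces look to -x at x = +25 in the jig's frame; they reach from y = -120 to -50 and +48 to +118, with a 98 mm open gap between for a finger. Origin on the board's top above the jig's origin.
- end_stop: End stop at the +y end of the board: aluminium bar, 75 long in x (from -28 to +47) and 26 high (to 38 over the bench); its bearing face looks to -y and lies at y = +130 in the jig's frame. Fences, stop and board are smooth (friction about 0.3). Origin as the side fence's.
- bush_plate: Dark steel plate 56 (x, -15 to +41) x 64 (y, +88 to +152) x 8 with a drill bush, on the end stop and overhanging the corner: its underside is 26 above the board, so the 18 thick rail passes beneath with 8 to spare. It covers the last 42 mm of the rail. Origin at the centre of the plate's underside.
- pencil: Bystander: carpenter's pencil, 172 long, lying on the bench at the right. Origin at the centre of its underside.
- short_strip: Bystander: another wooden strip, thinner and shorter than the rail, 26 x 220 x 12, lying at the back. Origin at the centre of its underside.
- brush: Bystander: wooden bench brush, 290 long, near the front edge at the left. Origin at the centre of its underside.
- sanding_block_1: Bystander: sanding block 61 x 117 x 35, at the back. Origin at the centre of its underside.

How it is judged:
On the way, in this order (a step that is already met when the one before it is completed fails the run):
1. the gauge foot is pressed down on the rail and the gauge reads its thickness (value of joint gauge_travel between 0.0085 and 0.0115 m and contact force between gauge_spindle and rail above 1 N), for 0.2 s.
2. the gauge has sprung back up with the rail still lying on its base plate (value of joint gauge_travel below 0.002 m and contact force between gauge and rail above 0.1 N), for 0.1 s.
At the end, for the whole second after the job is handed in: Rail flat on the jig within 3 mm of home and 0.02 rad of the jig's y (tilt under 0.03 rad), at rest, over 2 N on the side fence and over 2 N on the end stop, still held by the fingers (over 4 N); gauge spindle up (under 2 mm) (x of rail in the frame of jig_home between -0.003 and 0.003 m and y of rail in the frame of jig_home between -0.003 and 0.003 m and z of rail in the frame of jig_home between -0.003 and 0.003 m and angle between the y axis of rail and the y axis of jig, either way round below 0.02 rad and angle between rail's own z axis and vertical below 0.03 rad and contact force between rail and side_fence above 2 N and contact force between rail and end_stop above 2 N and contact force between the fingers and rail above 4 N and value of joint gauge_travel below 0.002 m and linear speed of rail below 0.02 m/s); the arm keeps its last pose, push and grip.
It fails at once if one of the loose things round about is pushed more than 30 mm from its place (distance of any of pencil, short_strip, brush, sanding_block_1 from where it was at the start of the episode above 0.03 m).
It also fails if it takes over 64 s, if anything falls off the work surface, if the arm or the gripper's body presses on something with over 40 N, if the wrist force passes 120 N, or if a joint passes its speed limit or range.

### The arm

A 7-joint arm with a two-finger parallel gripper is mounted at the origin on a cart in front of the work surface, level with it; the furniture and walls round the work are solid. World frame = base frame: x ahead of the robot, y to its left, z up, the work surface at z = 0. Lengths are in m, angles in rad, forces in N, time in s.
With the tool pointing down it reaches from about 0.425 to 0.975 m from the base axis. Payload 16.7 kg.
Tool frame: the origin (TCP) lies midway between the tips of the shut fingers; the grasp point (between the pads) lies 19 mm behind it; z points along the fingers, y is the line along which they close (so a half turn about z gives the same grasp; the last joint's range is limited). The gripper opens to 85 mm and grips with 20 to 120 N. Pads are 22 mm wide; open, the fingers measure 114 mm over their backs; the gripper's body (76 mm by 85 mm) begins 54 mm behind the grasp point. The pads swing forward as they close: fully open they stand 13 mm farther back than shut.
Start: joints at [0.981, 0.426, 0.074, 1.606, -0.034, 1.111, -0.067], TCP at [0.288, -0.61, 0.231] pointing down, gripper open.
Joint ranges: [-2.85, 2.85], [-0.5, 2.14], [-1.23, 1.37], [0.21, 2.46], [-1.02, 4.16], [0.16, 2.05], [-2.73, 2.73]. Speed limits (rad/s): [1.89, 1.89, 2.39, 2.39, 3.01, 3.01, 3.01].

### API

Orientations are given as a rotation vector (axis times angle).
In Python, from bench import robot gives the robot as it stands. Calls block until the motion is done:
- robot.reach(position, orientation): joint-space move of the TCP to a pose.
- robot.move_linear(position, v=0.15, attitude=None, until_force=None): straight line of the TCP; attitude=None keeps the orientation; v is the mean speed in m/s. With until_force (N) it stops when the force on the tool has changed by that much, and returns True; else False.
- robot.move_joints(angles): joint-space move.
- robot.command_gripper(opening): finger opening in m; the grip force is fixed at half the most; returns when the fingers have stopped.
- robot.sleep(seconds).
- robot.ik(position, orientation): joint angles nearest the present ones, or None.
- robot.grab_frame(name): name is "side" or "top" or "wrist"; returns the picture (480x640x3 uint8, red, green, blue); there is no depth.
- robot.camera_params(name): a dict with "fx", "fy", "cx", "cy" (pixels), "world_from_camera" (4x4, takes a point from camera to world coordinates). Camera axes: x right, y down, z forward; pixel columns grow to the right and rows downward; lengths in m; the calibration is good to about 2 mm. A picture is of the moment at which its call begins: read the wrist's pose just before it. camera_params takes no time and is no camera call; for the wrist camera it gives the pose at the moment of the call.
A pose or a line that the arm cannot do raises robot.MotionError and nothing moves.
- robot.job_done(): hands the job in; it is judged then, once.
Readings, each from a call of its own:
- robot.current_t(): time.
- robot.current_joints(): joint angles.
- robot.current_joint_vel(): joint speeds.
- robot.current_effort(): joint torques, N m.
- robot.current_ee_pos(): TCP position.
- robot.current_tcp_rot(): TCP orientation.
- robot.current_force(): force on the tool from outside, world axes, zero at the start.
- robot.current_torque(): the same for the moment, N m.
- robot.current_width(): finger opening in m.
- robot.current_gripper_force(): force on a finger pad.
Only numpy, scipy, OpenCV 4.12 (cv2) and the standard library are available. Lean on these libraries where they do the work, as an engineer would, in place of code of your own. Each camera call takes 0.05 s, during which the arm holds its last target. There are 200 camera calls.

## Working session

There is one attempt and no reset: what is moved stays moved. The work goes in short steps, each a Python script; the robot and the scene stay as the last script left them, time stands still between calls to the robot, and variables do not carry over. Pictures are saved under pics/ and viewed, at most 10 in all, crops included, and the job is handed in when it is done.

```bash
mkdir -p pics
python3 - <<'E'
from bench import robot
import cv2,numpy as np
for n in("top","side"):
    cv2.imwrite(f"pics/{n}0.png",robot.grab_frame(n)[:,:,::-1])
    p=robot.camera_params(n);print(n,p["fx"],p["fy"],p["cx"],p["cy"],np.round(p["world_from_camera"],4).tolist())
print(robot.current_t(),robot.current_tcp_rot(),robot.current_ee_pos())
E
```

```text
top 486.18913737958076 486.18913737958076 311.3490637603491 243.2466168108177 [[0.0264, -0.9859, 0.165, 0.3941], [-0.9996, -0.0277, -0.0056, -0.0109], [0.0101, -0.1647, -0.9863, 1.2407], [0.0, 0.0, 0.0, 1.0]]
side 511.5227299701753 511.5227299701753 315.33539474679196 236.80270322839942 [[0.876, 0.3816, -0.295, 0.9661], [0.4822, -0.6754, 0.5579, -0.7844], [0.0136, -0.631, -0.7757, 1.1676], [0.0, 0.0, 0.0, 1.0]]
0.1 [-3.06451018e+00 -6.86590745e-01  4.71660384e-04] [ 0.28786468 -0.61014431  0.23068034]
```

View pics/top0.png

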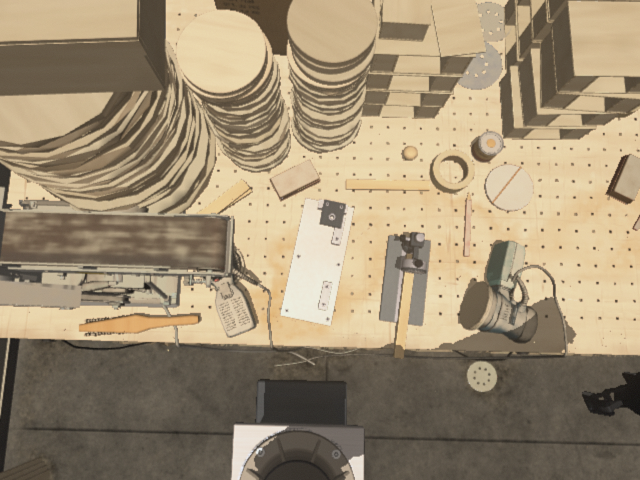

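View pics/side0.png

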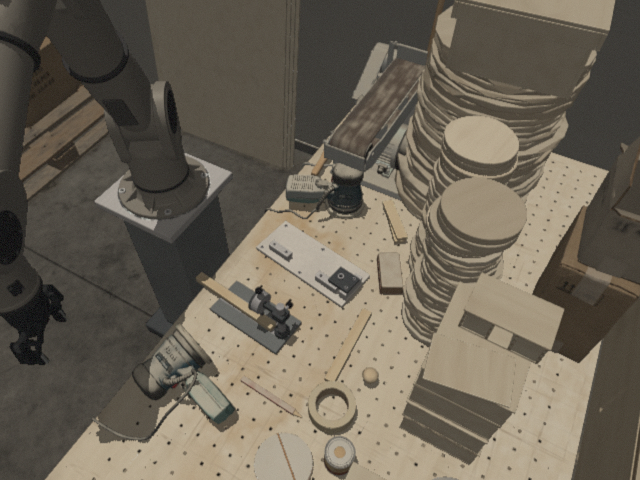

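The top view shows the jig board at px (282–355, 200–325), the gauge plate at (380–430, 235–325), and the rail from about (408, 265) to (399, 357). I'll zoom in for corner points.

```bash
python3 - <<'E'
import cv2
a=cv2.imread("pics/top0.png")[190:366,272:442]
cv2.imwrite("pics/topc.png",cv2.resize(a,None,fx=3.4,fy=3.4,interpolation=cv2.INTER_CUBIC))
E
cat > h.py <<'E'
from bench import robot
import numpy as np,cv2
def px2w(n,uv,z,p=None):
    p=p or robot.camera_params(n);T=np.array(p["world_from_camera"])
    d=T[:3,:3]@np.array([(uv[0]-p["cx"])/p["fx"],(uv[1]-p["cy"])/p["fy"],1]);o=T[:3,3]
    return o+d*(z-o[2])/d[2]
def w2px(n,P,p=None):
    p=p or robot.camera_params(n);T=np.linalg.inv(np.array(p["world_from_camera"]))
    c=T[:3,:3]@np.asarray(P)+T[:3,3];return np.array([c[0]/c[2]*p["fx"]+p["cx"],c[1]/c[2]*p["fy"]+p["cy"]])
E
```

```text
(no output)
```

View pics/topc.png

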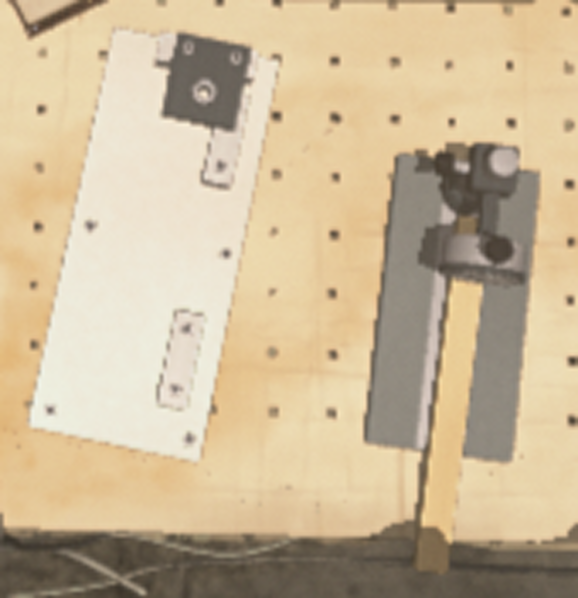

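```bash
cat > m.py <<'E'
from h import *
f=lambda u,v,z:px2w("top",(272+(u+.5)/3.4-.5,190+(v+.5)/3.4-.5),z)
J=[f(u,v,.012) for u,v in((112,28),(30,427),(202,461),(280,62))]
G=[f(u,v,.012) for u,v in((398,152),(366,441),(512,461),(540,170))]
for n,Q in(("jig",J),("gauge",G)):
    print(n,np.round(Q,4)[:,:2].tolist(),"c",np.mean(Q,0),[np.linalg.norm(Q[i]-Q[i-1]).round(4) for i in range(4)],
     "ang far dir",[np.degrees(np.arctan2(*(a-b)[[1,0]])).round(2) for a,b in((Q[0],Q[1]),(Q[3],Q[2]))])
print("rail",[f(u,v,.030).round(4)[:2].tolist() for u,v in((455,278),(482,282),(416,570),(447,572))])
print("cap",f(498,248,.1515),"coltop",f(502,160,.137))
c=np.mean(G,0)
E
python3 m.py
```

```text
jig [[0.7188, 0.0029], [0.4151, 0.0544], [0.3938, -0.0725], [0.6958, -0.1261]] c [ 0.55589067 -0.03533761  0.012     ] [np.float64(0.131), np.float64(0.308), np.float64(0.1287), np.float64(0.3067)] ang far dir [np.float64(-9.64), np.float64(-10.07)]
gauge [[0.6284, -0.2164], [0.4115, -0.1928], [0.3999, -0.3003], [0.6176, -0.3239]] c [ 0.51436248 -0.25834592  0.012     ] [np.float64(0.1081), np.float64(0.2182), np.float64(0.1081), np.float64(0.219)] ang far dir [np.float64(-6.19), np.float64(-6.2)]
rail [[0.5317, -0.2554], [0.5293, -0.2753], [0.321, -0.2263], [0.3201, -0.2485]]
cap [ 0.53875468 -0.25965039  0.1515    ] coltop [ 0.60106685 -0.2662785   0.137     ]
```

```bash
cat >> h.py <<'E'
from scipy.spatial.transform import Rotation as R
def down(deg): return (R.from_euler("z",deg,degrees=True)*R.from_euler("x",180,degrees=True)).as_rotvec()
E
python3 - <<'E'
from h import *
import json
robot.command_gripper(0.0)
robot.move_linear([.288,-.61,.33])
robot.reach([.47,-.255,.36],down(-6.2))
robot.sleep(.3)
p=robot.camera_params("wrist");im=robot.grab_frame("wrist")
cv2.imwrite("pics/w1.png",im[:,:,::-1])
p={k:np.asarray(v).tolist() for k,v in p.items()};json.dump(p,open("w1.json","w"))
print(robot.current_t(),robot.current_joints(),robot.current_force(),robot.current_ee_pos(),np.round(p["world_from_camera"],3).tolist())
print("cap",w2px("wrist",[.539,-.2605,.1515],p),"jigorg",w2px("wrist",[.556,-.0353,.012],p))
E
```

```text
3.5083 [ 0.44673203  0.10546325 -0.07588511  1.74402121  0.0083152   1.29255089
 -1.31055385] [ 0.12465017 -0.35603978  0.2191562 ] [ 0.46988936 -0.2553658   0.35992152] [[-0.109, -0.95, -0.293, 0.544], [-0.994, 0.105, 0.033, -0.263], [-0.0, 0.294, -0.956, 0.503], [0.0, 0.0, 0.0, 1.0]]
cap [324.59997632 124.59984278] jigorg [135.25971707 129.47778392]
```

View pics/w1.png

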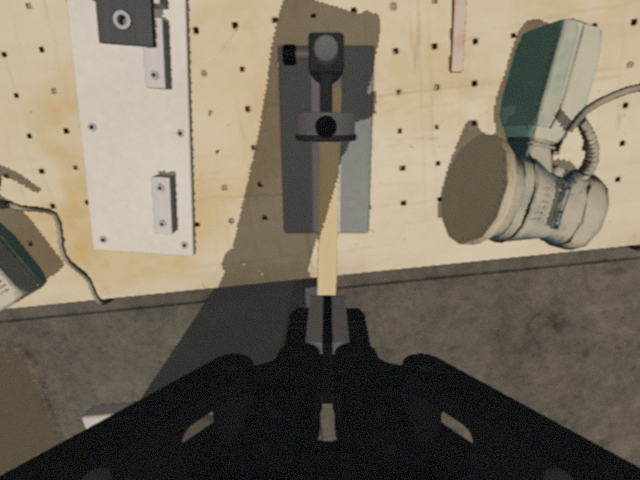

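The wrist view shows the cap at (326,126), 1.5 px from prediction, the rail running (330,145) to (327,295), and the jig's near corners at (93,247) and (193,255).

Run:
```python
from h import *
import json
p=json.load(open("w1.json"))
f=lambda u,v,z:px2w("wrist",(u,v),z,p).round(4)[:2].tolist()
print("cap",f(326,126,.1515))
print("plate",[f(*q,.012) for q in((284,232),(367,233.5),(375,45))])
print("jig",[f(*q,.012) for q in((93,247),(193,255),(187,0),(68,0))])
print("rail near",f(317,295,.03),f(337,295,.03))
# rail edges by image gradient
g=cv2.cvtColor(cv2.imread("pics/w1.png"),cv2.COLOR_BGR2LAB).astype(int)[:,:,2]
for v in range(150,295,12):
    r=np.where(g[v,300:360]>141)[0]+300
    print(v,r.min(),r.max(),f(r.min()-.5,v,.03),f(r.max()+.5,v,.03))
```

```text
cap [0.5377, -0.2616]
plate [[0.4113, -0.193], [0.3977, -0.2986], [0.6158, -0.325]]
jig [[0.4184, 0.0559], [0.3934, -0.0707], [0.6826, -0.1252], [0.6968, 0.0034]]
rail near [0.3274, -0.2262] [0.3246, -0.2519]
150 320 338 [0.5097, -0.2505] [0.5073, -0.2725]
162 320 338 [0.496, -0.2489] [0.4936, -0.2711]
174 319 338 [0.4823, -0.2462] [0.4797, -0.2697]
186 320 338 [0.468, -0.2457] [0.4655, -0.2682]
198 319 338 [0.4537, -0.2428] [0.4511, -0.2668]
210 320 337 [0.439, -0.2423] [0.4366, -0.2641]
222 319 337 [0.4242, -0.2394] [0.4216, -0.2625]
234 300 359 [0.4115, -0.2143] [0.4034, -0.288]
246 304 359 [0.3955, -0.2172] [0.3879, -0.2867]
258 307 359 [0.3794, -0.219] [0.3721, -0.2853]
270 301 359 [0.3642, -0.2094] [0.356, -0.2839]
282 317 337 [0.3456, -0.2277] [0.3426, -0.2544]
294 317 335 [0.3289, -0.2257] [0.3262, -0.2502]
```

Run:
```python
from h import *
robot.reach([.5385,-.261,.19],down(-6.2))
robot.move_linear([.5385,-.261,.158],v=.08)
f0=robot.current_force()
hit=robot.move_linear([.5385,-.261,.132],v=.015,until_force=7)
print(hit,robot.current_ee_pos(),robot.current_force()-f0)
robot.sleep(.2);print(robot.current_ee_pos(),robot.current_force()-f0)
robot.sleep(.3);print(robot.current_t())
cv2.imwrite("pics/press.png",robot.grab_frame("side")[250:370,190:330][:,:,::-1].repeat(4,0).repeat(4,1))
```

```text
True [ 0.53856005 -0.26106075  0.14150601] [-2.64663619  1.04598059  7.57813174]
[ 0.53863005 -0.26102342  0.14156801] [-1.00338259  1.11926301  7.98503086]
6.4083
```

View pics/press.png

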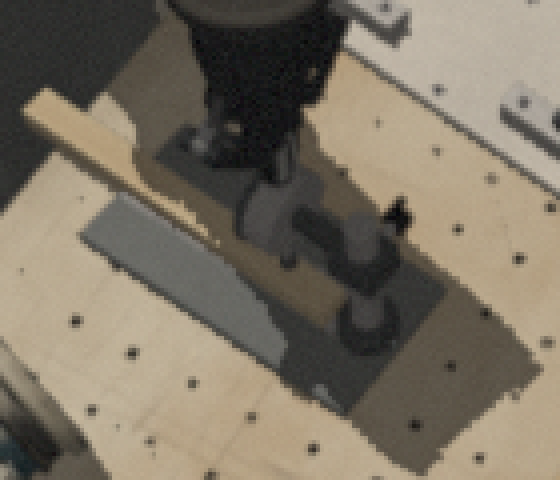

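The foot sits on the rail: the tip stopped at z = 0.1415, which is 10.0 mm of travel, at 8 N. The rail's near end shows at crop (22,110)–(45,88). Next I'll release the cap and grasp the rail.

Run:
```python
from h import *
robot.move_linear([.5385,-.261,.19],v=.06)
e=[px2w("side",q,.03) for q in((195.3,277.3),(201.2,271.9))];print("rail end side",e)
robot.sleep(.2)
robot.reach([.447,-.2538,.16],down(-7.2))
robot.command_gripper(.06)
h=robot.move_linear([.447,-.2538,.0145],v=.08,until_force=8)
print(h,robot.current_ee_pos(),robot.current_force())
cv2.imwrite("pics/g.png",robot.grab_frame("wrist")[:,:,::-1])
robot.command_gripper(0.0)
robot.sleep(.2)
print(robot.current_width(),robot.current_gripper_force(),robot.current_force(),robot.current_ee_pos(),robot.current_t())
cv2.imwrite("pics/g2.png",robot.grab_frame("wrist")[:,:,::-1])
```

```text
rail end side [array([ 0.3204716 , -0.24728284,  0.03      ]), array([ 0.32352348, -0.22526283,  0.03      ])]
False [ 0.44721749 -0.25389442  0.01484996] [ 0.46067274  0.75577801 -0.0913212 ]
0.022693258677673203 59.39096510410309 [-2.59882872  1.77634422  7.60567743] [ 0.44706126 -0.25382881  0.01483697] 11.3583
```

View pics/g2.png

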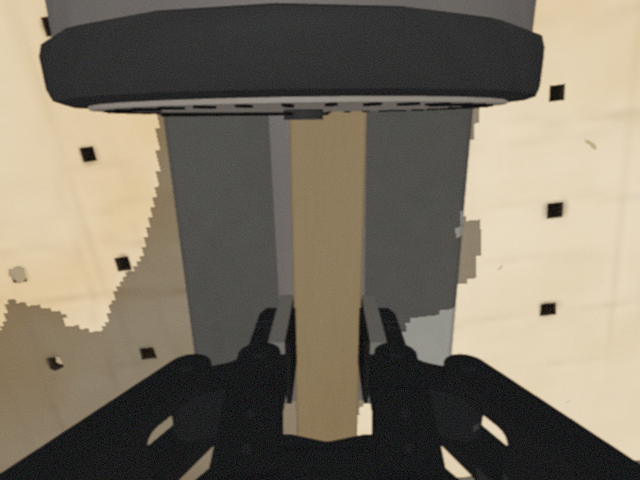

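Rail grasped centrally and parallel to the fingers (edges x≈292–365). I'll lift it a little, take it out sideways to the left, then raise it and look at the jig.

Run:
```python
from h import *
import json
g=np.array([.108,.994,0]);P=np.array([.447,-.2538,.0187])
robot.move_linear(P,v=.05)
P=P+g*.06;robot.move_linear(P,v=.1)
P[2]=.20;robot.move_linear(P,v=.15)
robot.move_linear([.46,-.06,.27],v=.15,attitude=down(-10.3))
robot.sleep(.4)
p=robot.camera_params("wrist");im=robot.grab_frame("wrist")
cv2.imwrite("pics/w2.png",im[:,:,::-1])
json.dump({k:np.asarray(v).tolist() for k,v in p.items()},open("w2.json","w"))
print(robot.current_t(),robot.current_ee_pos(),robot.current_width(),robot.current_force())
```

```text
15.375 [ 0.46001966 -0.06008029  0.26996479] 0.022439979324442506 [-0.85420901  0.58902403 -0.12819597]
```

View pics/w2.png

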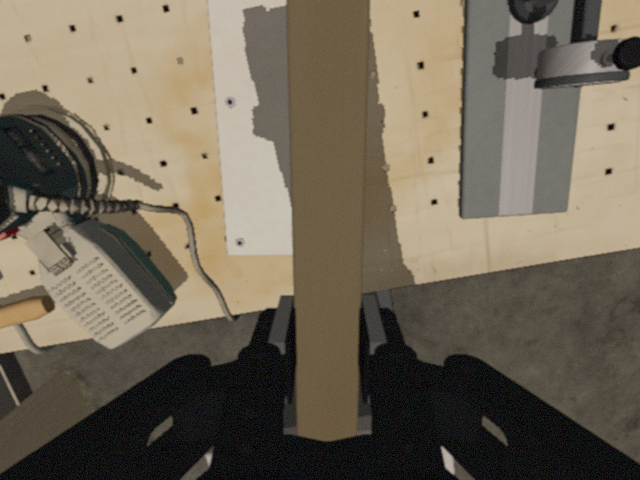

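Run:
```python
from h import *
import json
p=json.load(open("w2.json"))
im=cv2.cvtColor(cv2.imread("pics/w2.png"),cv2.COLOR_BGR2LAB).astype(float)[:,:,2]
pts=[]
for v in range(4,250,4):
    r=im[v,195:240]; k=np.argmin(np.diff(cv2.GaussianBlur(r[None],(5,1),0)[0])); pts.append(px2w("wrist",(195+k+.5,v),.012,p))
q=np.array(pts,np.float32)[:,:2]
for _ in range(2):
    l=cv2.fitLine(q,cv2.DIST_HUBER,0,1e-5,1e-6).ravel()
    d=(q-l[2:])@[-l[1],l[0]];q=q[abs(d)<.0015]
print("left edge",len(q),np.degrees(np.arctan2(l[1],l[0])),l)
print("corner NL",px2w("wrist",(228,255),.012,p),"near",px2w("wrist",(293,255),.012,p))
# w1 long edges
p=json.load(open("w1.json"));im=cv2.cvtColor(cv2.imread("pics/w1.png"),cv2.COLOR_BGR2LAB).astype(float)[:,:,2]
for a,b,s in((60,105,-1),(180,202,1)):
    pts=[]
    for v in range(8,240,4):
        k=np.argmax(s*np.diff(cv2.GaussianBlur(im[v,a:b][None],(5,1),0)[0]));pts.append(px2w("wrist",(a+k+.5,v),.012,p))
    q=np.array(pts,np.float32)[:,:2]
    for _ in range(2):
        l=cv2.fitLine(q,cv2.DIST_HUBER,0,1e-5,1e-6).ravel();d=(q-l[2:])@[-l[1],l[0]];q=q[abs(d)<.0015]
    print("w1",len(q),np.degrees(np.arctan2(l[1],l[0])),l)
```

```text
left edge 61 -10.287453 [ 0.98392415 -0.17858675  0.5424386   0.03407412]
corner NL [0.4151838  0.05572045 0.012     ] near [ 0.40274097 -0.01238087  0.012     ]
w1 51 -10.285017 [ 0.9839318  -0.17854494  0.5480434   0.03288238]
w1 57 -10.237251 [ 0.98408026 -0.17772458  0.5556121  -0.10294306]
```

Jig yaw is −10.28° from three edge fits that agree, with board centre at d = 0.5535, e = −0.0643. I'll place the rail and push it in.

```bash
cat >> h.py <<'E'
a=np.radians(-10.28);D=np.array([np.cos(a),np.sin(a),0]);E_=np.array([np.sin(a),-np.cos(a),0])
H=.5495*D-.0513*E_
def at(x,y,z): return H+x*E_+y*D+[0,0,z]
def rep(f0=0):
    f=robot.current_force()-f0;q=robot.current_ee_pos()-H
    print("t",robot.current_t(),"tcp x,y,z mm",np.round([q@E_*1e3,q@D*1e3,q[2]*1e3],2),"F x,y,z",np.round([f@E_,f@D,f[2]],2),"M",np.round(robot.current_torque(),2))
E
python3 - <<'E'
from h import *
o=down(-10.28)
robot.move_linear(at(-.03,-.07,.12),v=.15,attitude=o)
print(robot.move_linear(at(-.03,-.07,.0172),v=.1,until_force=8)); robot.sleep(.2);rep()
f0=robot.current_force()
print(robot.move_linear(at(-.03,-.012,.0172),v=.08,until_force=6))
rep(f0)
print(robot.move_linear(at(-.03,-.012,.0140),v=.01,until_force=3));robot.sleep(.1);rep(f0)
z=robot.current_ee_pos()[2]
print("end",robot.move_linear(at(-.03,.012,z),v=.02,until_force=6));robot.sleep(.1);rep(f0)
cv2.imwrite("pics/p1.png",robot.grab_frame("wrist")[:,:,::-1])
E
```

```text
False
t 17.975 tcp x,y,z mm [-30.   -69.68  17.65] F x,y,z [ 0.02  0.27 -0.89] M [-0.01 -0.03 -0.01]
False
t 18.85 tcp x,y,z mm [-29.95 -12.61  17.01] F x,y,z [-0.1   0.17  0.18] M [0.04 0.08 0.05]
True
t 19.2583 tcp x,y,z mm [-30.04 -12.24  14.86] F x,y,z [ 0.32 -1.32  8.68] M [-0.04  0.3  -0.03]
end True
t 19.625 tcp x,y,z mm [-30.01 -12.23  14.88] F x,y,z [ 0.19 -0.85  7.63] M [ 0.    0.13 -0.01]
```

Run:
```python
from h import *
robot.move_linear(at(-.03,-.0122,.0150),v=.01);robot.sleep(.2);f0=0;rep()
print("end",robot.move_linear(at(-.03,.012,.0150),v=.02,until_force=7));robot.sleep(.2);rep()
cv2.imwrite("pics/p2.png",robot.grab_frame("wrist")[:,:,::-1])
```

```text
t 20.125 tcp x,y,z mm [-29.98 -12.32  14.9 ] F x,y,z [-0.06 -0.08 -0.38] M [ 0.04 -0.08  0.01]
end True
t 21.1083 tcp x,y,z mm [-29.96   2.59  14.86] F x,y,z [-0.33 -1.1   7.02] M [0.02 0.26 0.02]
```

View pics/p2.png

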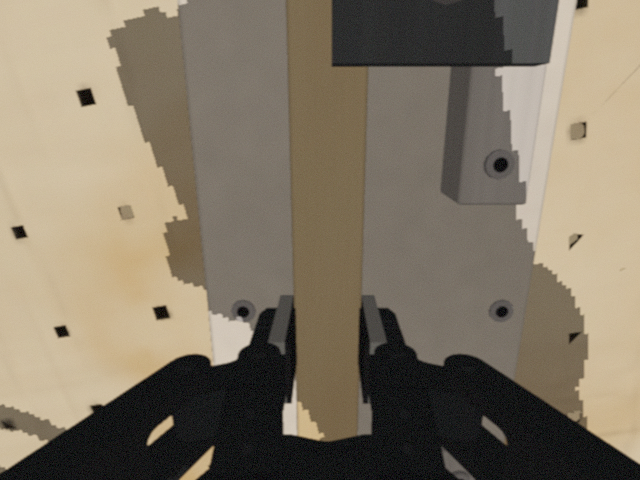

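Rail end is under the bush plate, parallel to the fence (bar at px 445–525, 65–200). The last stop came from board contact in z, so I'll step in while watching the force in each direction.

```bash
cat >> h.py <<'E'
def push(x,y,z,axis,F,step=.0006,lim=.012):
    """step the target along jig axis (0=x fence,1=y stop) until the reaction along it exceeds F"""
    v=(E_,D)[axis];s=0
    while s<lim and -robot.current_force()@v<F:
        s+=step
        robot.move_linear(at(x+(s if axis==0 else 0),y+(s if axis==1 else 0),z),v=.02)
    robot.sleep(.1);rep()
    return (x+s,y) if axis==0 else (x,y+s)
E
python3 - <<'E'
from h import *
z=.0152
robot.move_linear(at(-.03,.000,z),v=.03)
robot.move_linear(at(-.005,.000,z),v=.05,until_force=15);robot.sleep(.15);rep()
x,y=push(-.005,0,z,1,6);print(x,y)
x,y=push(x,y,z,0,8);print(x,y)
robot.sleep(.3);rep()
E
```

```text
t 22.2083 tcp x,y,z mm [-5.34 -0.   15.21] F x,y,z [ 0.05 -0.55 -1.51] M [ 0.02 -0.06 -0.02]
t 23.8083 tcp x,y,z mm [-4.91  2.61 14.92] F x,y,z [-0.53 -6.38  1.19] M [0.22 1.19 0.03]
-0.005 0.0035999999999999995
t 26.4083 tcp x,y,z mm [-0.72  2.63 14.94] F x,y,z [-9.11 -6.37 -0.48] M [2.16 0.94 0.01]
0.0009999999999999992 0.0035999999999999995
t 26.7083 tcp x,y,z mm [-0.74  2.62 14.92] F x,y,z [-8.   -6.88 -0.69] M [2.2  0.96 0.05]
```

Run:
```python
from h import *
robot.move_linear(at(.0013,.0040,.0151),v=.02);robot.sleep(.4);rep()
print(robot.current_gripper_force(),robot.current_width())
cv2.imwrite("pics/fin.png",robot.grab_frame("wrist")[:,:,::-1])
```

```text
t 27.3583 tcp x,y,z mm [-0.74  2.63 14.88] F x,y,z [-10.58 -10.38   3.62] M [2.62 1.55 0.  ]
59.65787351131439 0.022524600792244845
```

View pics/fin.png

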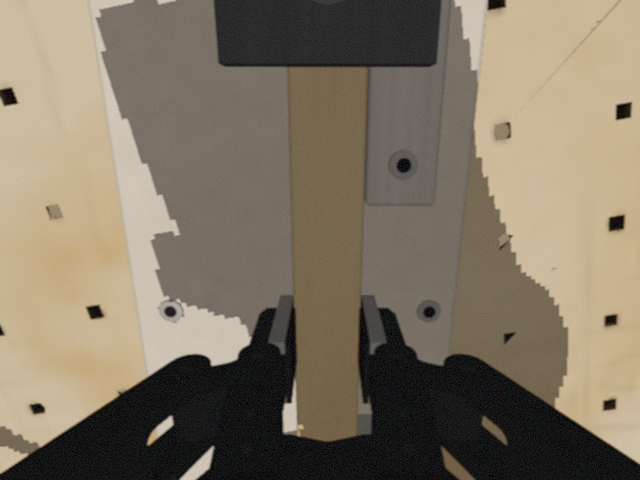

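The rail lies flush along the far fence bar (x≈367, rows 65–205) with its end under the bush plate. Both pushes read about 10.5 N with no yaw moment, and the rail is firmly gripped.

Run:
```python
from h import *
print(robot.job_done())
```

```text
the job is handed in; nothing more can be done
None
```

The job is handed in (no verdict came back): I pressed the gauge to 10.0 mm travel (18 mm rail) and released it, and the rail is now in the jig corner, still gripped, with about 10 N on both the side fence and the end stop.

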